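# Index the three-spoke wheel and swing the hold-down over the brass bowl

### The job

With a fingertip, gently push on a spoke of the blue three-spoke wheel, turning it until the brass bowl stands at the yellow wedge mark, in line with the red arm's post, while the red hold-down arm is still parked to the side. Then push the red arm round with a fingertip until its black rubber foot is above the middle of the bowl. Grip nothing, do not touch or lift the three pieces riding on the wheel, and leave the hammer, the jar and the copper bar alone.

Things in the scene. Friction and masses are not known exactly. Their poses are not given: they have to be found in the camera images.
- wheel: Three-spoke wheel, turns both ways about a vertical axis, no stops; slight friction (0.15 N m) keeps it where left (it coasts a little if pushed fast). Origin on the axis at bench height. Blue spokes along its own +x and at 120 and 240 degrees: each 18 mm wide, 30 to 44 mm above the bench, free from 27 to 82 mm from the axis. Round cradles at their ends: 66 mm across, centres 115 mm out, floor 35 mm and rim 43 mm above the bench.
- hub_top (a point): Top of the brass cap on the wheel's hub, on the axis, 62 mm above the bench; the dark hub is 54 mm across. Under the wheel lies a fixed grey base disc, 150 mm across, 12 mm thick.
- station (a point): Point where the bowl's underside centre must come: fixed on the base, 115 mm from the wheel's axis in the direction of the hold-down post, 35 mm above the bench. The yellow wedge, painted on the base's 64 mm wide, 12 mm thick grey tongue, lies just outside it, 149 to 187 mm from the axis, pointing to the axis.
- pivot (a point): Pivot of the red hold-down arm: on the axis of its steel post, 215 mm from the wheel's axis in line with the station, 108 mm above the bench (mid-height of the arm). The post and arm head are 36 mm across and top out at 128 mm.
- bar_mid (a point): Point on the red arm's centre line 60 mm from the pivot, 108 mm above the bench. The arm is a straight level bar, 16 mm wide, from 98 to 118 mm above the bench, reaching 108 mm from the pivot.
- foot (a point): Centre of the underside of the black rubber foot under the end of the red arm: 100 mm from the pivot, 78 mm above the bench; the foot is 28 mm across, 20 mm tall. It passes 13 mm above the bowl's rim.
- hold_arm (a joint): Angle of the red arm about its vertical post: 0 when it points at the wheel's axis (foot over the station), growing anticlockwise seen from above; it starts parked at 0.8 to 1.4 rad. Stops at -0.7 and 1.7 rad; light friction (0.07 N m) keeps it where it is left.
- bowl: Loose brass bowl, 72 mm across the rim, 56 mm across the foot, 30 mm tall, open side up, standing in one of the three cradles (1.5 mm play); its rim tops out 65 mm above the bench. Origin at the centre of its underside.
- collar: Loose grey steel collar, 56 mm across, 30 mm tall, with a 30 mm bore, standing in another cradle. Origin at the centre of its underside.
- former: Loose pale wooden dome-shaped former, 56 mm across, 33 mm tall, standing in another cradle. Origin at the centre of its underside.
- hammer: Bystander: hammer lying on the bench to the right, along its own x axis. Origin under its centre.
- jar: Bystander: jar, 60 mm across, 75 mm tall, standing to the left. Origin at the centre of its underside.
- bar: Bystander: upright copper bar end, 30 x 30 mm, 60 mm tall, standing to the left. Origin at the centre of its underside.
Things that resemble listed ones, but are neither listed nor needed, are in the scene too. Leave any purple look-alike of the former alone. Several things have the shape of the collar; the one meant has the colours described above.

How it is judged:
On the way:
1. the brass bowl stands at the station (within 12 mm), the wheel at rest, the red arm still parked (over 0.6 rad away) (horizontal distance between bowl and station below 0.012 m and angular speed of wheel below 0.05 rad/s and value of joint hold_arm above 0.6 rad), for 0.2 s.
At the end, for the whole second after the job is handed in: The bowl stands in its cradle within 12 mm of the station, the centre of the rubber foot is within 14 mm, seen from above, of the bowl's centre, wheel and arm are at rest, and all three pieces still sit upright in their cradles (horizontal distance between bowl and station below 0.012 m and angular speed of wheel below 0.05 rad/s and horizontal distance between foot and bowl below 0.014 m and velocity of joint hold_arm between -0.05 and 0.05 rad/s and z of bowl in the frame of wheel between 0.03 and 0.038 m and angle between each of bowl, collar, former's own z axis and vertical below 0.1 rad and z of collar in the frame of wheel between 0.03 and 0.038 m and z of former in the frame of wheel between 0.03 and 0.038 m); the robot touches nothing.
It fails at once if one of the three riding pieces is touched by the robot (over 1 N) (contact force between any of the fingers, the arm and bowl above 1 N or contact force between any of the fingers, the arm and collar above 1 N or contact force between any of the fingers, the arm and former above 1 N).
It fails at once if one of the three riding pieces is lifted or tipped out of its cradle (z of any of bowl, collar, former in the frame of wheel above 0.043 m or angle between any of bowl, collar, former's own z axis and vertical above 0.25 rad).
It fails at once if the hammer, jar or copper bar is disturbed (moved over 15 mm) (distance of any of hammer, jar, bar from where it was at the start of the episode above 0.015 m).
It fails at once if the fingers press or grip with more than 60 N (contact force between the fingers and anything else above 60 N).
It also fails if it takes over 67 s, if anything falls off the work surface, if the arm or the gripper's body presses on something with over 40 N, if the wrist force passes 120 N, or if a joint passes its speed limit or range.

### The arm

A 7-joint arm with a two-finger parallel gripper is mounted at the origin on the work surface. World frame = base frame: x ahead of the robot, y to its left, z up, the work surface at z = 0. Lengths are in m, angles in rad, forces in N, time in s.
With the tool pointing down it reaches from about 0.4 to 0.85 m from the base axis. Payload 10.4 kg.
Tool frame: the origin (TCP) lies at the very end of the fingers, on their centre line; the grasp point (between the pads) lies manip.hold_point_z behind it (manip.hold_point_z is the distance from the TCP to the grasp point, in m); z points along the fingers, y is the direction in which the jaws open and shut (so a half turn about z gives the same grasp; the last joint's range is limited). The gripper opens to 85 mm and grips with 20 to 120 N. Pads are 22 mm wide; open, the fingers measure 114 mm over their backs; the gripper's body (76 mm by 85 mm) begins 54 mm behind the grasp point. The pads swing forward as they close: fully open they stand 13 mm farther back than shut.
Start: joints at [1.277, 0.332, -0.065, 1.46, 0.022, 1.35, -0.088], TCP at [0.167, -0.602, 0.231] pointing down, gripper open.
Joint ranges: [-2.6, 2.6], [-0.5, 2.12], [-1.47, 1.34], [0.16, 2.42], [-1.27, 4.41], [0.06, 2.06], [-2.6, 2.6]. Speed limits (rad/s): [2.22, 2.22, 2.79, 2.79, 3.14, 3.14, 3.14].

### API

Orientations are given as a unit quaternion [x, y, z, w].
In Python, from workcell import manip gives the robot as it stands.
- The arm moves only by the tool jog_arm, never from a script. Its arguments are lists of equal length, an entry for each row: "translation": the shift along the world's x, y, z in mm, a list of three; "turn": the turn about the world's z in degrees. In form: {"translation": [[x, y, z], ...], "turn": [turn, ...]}. A call has 1 to 12 rows; each row is the pose to reach, as a shift and turn from the pose measured when the call began; what a row does not reach only later rows make up. A row lasts 1/12 s, in which the tool goes at most 41.7 mm and 7.16 degrees, less where a joint would pass 70% of its speed; a pose out of reach is approached as far as the arm can. A call with a gripper value outside its range is refused whole. "grip" is the finger opening in mm, from 0 to 85.4, set as the call begins (left out, the last holds). The fingers move at their own pace and stop on an object; "grip_force" is the grip in N (left out, the last holds). Time passes only in rows, so rows that repeat a pose let the fingers close. It gives the time, the measured TCP pose, the force and the opening at its end, in the units of the state.
- manip.get_obs(): the state, without advancing time (a new reading comes with each control period).
- manip.camera(name): name is "scene" or "top" or "wrist"; returns a dict with "frame" (384x512x3 uint8, red, green, blue), "mtx" (3x3 intrinsics, pixels), "k1" (the pictures are not rectified: a ray, as slopes to the right and down, at radius r is drawn at 1 + k1 r^2 times it, then the intrinsics apply), "pose" (4x4, takes a point from camera to world coordinates). Camera axes: x right, y down, z forward; pixel columns grow to the right and rows downward; lengths in m; the calibration is good to about 2 mm. A picture is of the moment at which its call begins. There is no depth.
- manip.hand_in(): hands the job in, once; it reports no verdict.
Trained networks look in a picture, given as the dict that the camera call returned (one of the last four; its "shot" number tells which), for a name from the list of things; names that differ only in an ending like _2 or _b are one class to them, and where a whole thing is asked for, a point or a joint stands for the part that bears it (a point fixed in the world has none). Each returns a list of dicts, best first, with "confidence" (0 to 1); they miss things now and then, are a little off and sometimes report something else, mostly with a low value. They report only what shows in the picture. A call takes as long as a camera call. They do not tell look-alikes from the thing itself.
- manip.outline_of(picture, label): "mask" (384x512 bool, what is visible of it) and "extent" ([left, top, right, bottom] in pixels, round what is visible of it).
- manip.pinpoint(picture, label): "at" ([column, row] in pixels: a listed point, or the origin of a listed thing).
The state is a dict: "clock": time; "joint_pos": joint angles; "joint_velocities": joint speeds; "tau": joint torques, N m; "position": TCP position; "ee_rot": TCP orientation; "ft_force": force on the tool from outside, world axes, zero at the start; "torque": the same for the moment, N m; "grip_width": opening from 0.0 (shut) to 1.0 (fully open).
Only numpy, scipy, OpenCV 4.12 (cv2) and the standard library are available. Lean on these libraries where they do the work, as an engineer would, in place of code of your own. Each camera call takes 0.05 s, during which the arm holds its last target. There are 200 camera calls.

## Working session

There is one attempt and no reset: what is moved stays moved. The work goes in short steps, Python scripts to look and compute and a tool call to move; the robot and the scene stay as the last step left them, time stands still between calls to the robot, and variables do not carry over. Pictures are saved under pics/ and viewed, about 8 in all and at most 12, crops included, and the job is handed in when it is done.

Besides the shell and the picture viewer there is one more tool, called as name(argument=value, ...), one argument or row to a line, values as JSON. jog_arm: Moves the arm, as the interface text tells. Its arguments: {"type":"object","properties":{"translation":{"type":"array"},"turn":{"type":"array"},"grip":{"type":"number"},"grip_force":{"type":"number"}},"required":["translation","turn"]}

```bash
mkdir -p pics; cat > h.py <<'E'
import numpy as np, cv2
from workcell import manip
def ray(p,uv):
    K=np.array(p["mtx"]);d=cv2.undistortPoints(np.array([[uv]],float),K,np.array([p["k1"],0,0,0,0.]))[0,0]
    T=np.array(p["pose"]);return T[:3,3],T[:3,:3]@np.array([d[0],d[1],1])
def at_z(p,uv,z):
    o,d=ray(p,uv);return (o+d*(z-o[2])/d[2])[:2]
def proj(p,X):
    T=np.linalg.inv(np.array(p["pose"]));c=T[:3,:3]@np.array(X)+T[:3,3]
    return cv2.projectPoints(c.reshape(1,3),np.zeros(3),np.zeros(3),np.array(p["mtx"]),np.array([p["k1"],0,0,0,0.]))[0].ravel()
def save(p,n): cv2.imwrite("pics/"+n+".png",p["frame"][:,:,::-1])
Z=dict(wheel=0,hub_top=.062,station=.035,pivot=.108,bar_mid=.108,foot=.078,bowl=.035,collar=.035,former=.035,hammer=0,jar=0,bar=0)
def find(p,names=Z):
    for n in names:
        for r in manip.pinpoint(p,n)[:3]:
            print(n,round(r["confidence"],2),np.round(r["at"]),np.round(at_z(p,r["at"],Z[n]),4))
E
python3 - <<'E'
from h import *
o=manip.get_obs();print(o["clock"],o["position"],manip.hold_point_z)
for c in ("top","scene"):
    p=manip.camera(c);save(p,c+"0");print(c,np.round(p["pose"],2).tolist());find(p)
E
```

```text
0.0 [ 0.16705947 -0.60183999  0.23051253] 0.0187
top [[-0.02, -1.0, 0.06, 0.53], [-1.0, 0.02, 0.01, -0.02], [-0.01, -0.06, -1.0, 1.02], [0.0, 0.0, 0.0, 1.0]]
wheel 0.7 [217. 198.] [0.572  0.0889]
hub_top 0.59 [210. 197.] [0.571  0.0989]
station 0.69 [210. 197.] [0.5723 0.1032]
station 0.67 [254. 195.] [ 0.5765 -0.0095]
station 0.39 [271. 224.] [ 0.4995 -0.0533]
pivot 0.77 [296. 188.] [ 0.5865 -0.1117]
bar_mid 0.65 [280. 209.] [ 0.5383 -0.0717]
foot 0.67 [273. 223.] [ 0.5031 -0.0562]
bowl 0.78 [239. 235.] [0.4746 0.0285]
bowl 0.48 [104. 169.] [0.6506 0.373 ]
bowl 0.39 [224. 158.] [0.6735 0.0656]
collar 0.89 [163. 204.] [0.5558 0.2228]
collar 0.78 [141. 261.] [0.4129 0.2808]
collar 0.54 [148. 167.] [0.6538 0.2617]
former 0.82 [230. 117.] [0.7789 0.0462]
former 0.69 [266. 136.] [ 0.7267 -0.0457]
former 0.59 [225. 157.] [0.6753 0.0622]
hammer 0.8 [405. 210.] [ 0.5283 -0.4084]
jar 0.93 [124. 218.] [0.5235 0.3338]
bar 0.85 [107. 169.] [0.6554 0.3808]
scene [[-0.41, 0.67, -0.62, 1.31], [0.91, 0.29, -0.29, 0.32], [-0.01, -0.69, -0.73, 0.92], [0.0, 0.0, 0.0, 1.0]]
wheel 0.62 [312. 224.] [0.5691 0.1041]
station 0.73 [272. 202.] [ 0.5685 -0.0168]
station 0.46 [354. 220.] [0.5412 0.211 ]
station 0.29 [396. 241.] [0.5654 0.3313]
pivot 0.56 [236. 174.] [ 0.5738 -0.1205]
bar_mid 0.79 [256. 171.] [ 0.5431 -0.0732]
foot 0.97 [268. 172.] [ 0.5063 -0.0569]
foot 0.54 [399. 240.] [0.5959 0.3359]
bowl 0.69 [300. 186.] [0.4806 0.0338]
collar 0.8 [366. 268.] [0.6743 0.2815]
collar 0.65 [356. 220.] [0.5397 0.2153]
collar 0.62 [392. 202.] [0.4333 0.2886]
former 0.89 [237. 252.] [ 0.7569 -0.0288]
former 0.71 [286. 236.] [0.662  0.0638]
former 0.65 [262. 276.] [0.7973 0.0601]
hammer 0.9 [164. 163.] [ 0.5219 -0.4118]
hammer 0.7 [399. 239.] [0.5255 0.3378]
jar 0.64 [396. 242.] [0.5373 0.3333]
jar 0.48 [404. 283.] [0.6584 0.38  ]
bar 0.65 [400. 285.] [0.6661 0.3728]
bar 0.48 [355. 220.] [0.5084 0.2087]
```

View pics/top0.png

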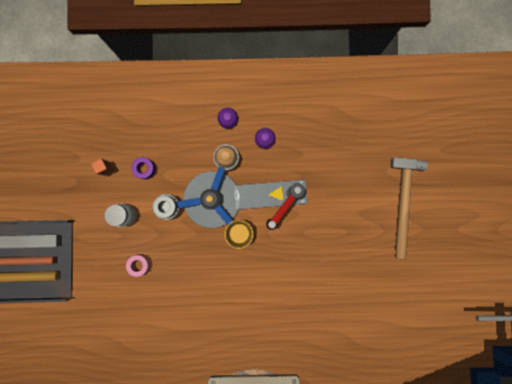

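View pics/scene0.png

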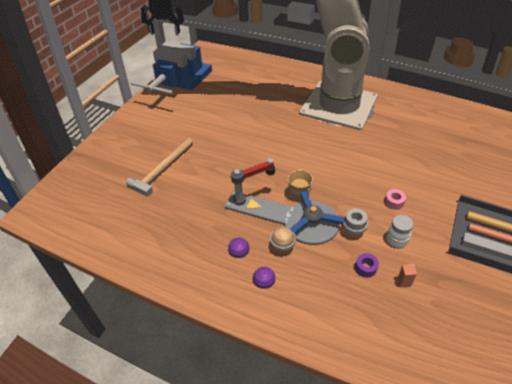

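The pictures show the following (top view, column and row):
- **Bowl:** brass at (239,234). The only other thing like it is the former's pale cradle at (226,157).
- **Collar candidates:** grey (165,206) is on the wheel, so I choose it. Purple (143,168) and pink (137,266) are loose look-alikes.
- **Former candidates:** wooden (226,156) is on the wheel, so I choose it. Purple (228,117) and (265,138) are look-alikes.
- **Hub and arm:** the hub is at (211,198), the post at (297,188) and the foot at (272,224).

I plan to push the collar's spoke anticlockwise by about 57°, and I'll check the choice in a close crop with the model overlaid.

```bash
cat >> h.py <<'E'
C=np.array([.571,.0995])
E
python3 - <<'E'
from h import *
o=manip.get_obs();print(o["ee_rot"],o["grip_width"])
p=manip.camera("top")
f=p["frame"][:,:,::-1].copy()
x0,y0,s=120,90,4
g=cv2.resize(f[y0:y0+150,x0:x0+200],None,fx=s,fy=s,interpolation=cv2.INTER_CUBIC)
def mark(X,c):
    u=(proj(p,X)-[x0,y0]+.5)*s;cv2.circle(g,tuple(int(v) for v in u),4,c,-1)
mark([*C,.062],(0,255,0))
P=np.array([.5815,-.1150]);d=(P-C);print(np.linalg.norm(d),np.degrees(np.arctan2(d[1],d[0])));d/=np.linalg.norm(d)
mark([*(C+.215*d),.128],(0,255,0));mark([*(C+.149*d),.012],(0,255,0));mark([*(C+.187*d),.012],(0,0,0))
for k in range(3):
    a=np.radians(97+120*k);u=np.array([np.cos(a),np.sin(a)])
    for r in(.03,.08):mark([*(C+r*u),.044],(255,0,255))
    mark([*(C+.115*u),.065],(255,255,0))
cv2.imwrite("pics/crop.png",g)
E
```

```text
[ 9.90846932e-01  1.34990196e-01 -1.68388337e-06  6.89245502e-05] 0.9971477316475827
0.21475683923917302 -87.1975484801332
```

View pics/crop.png

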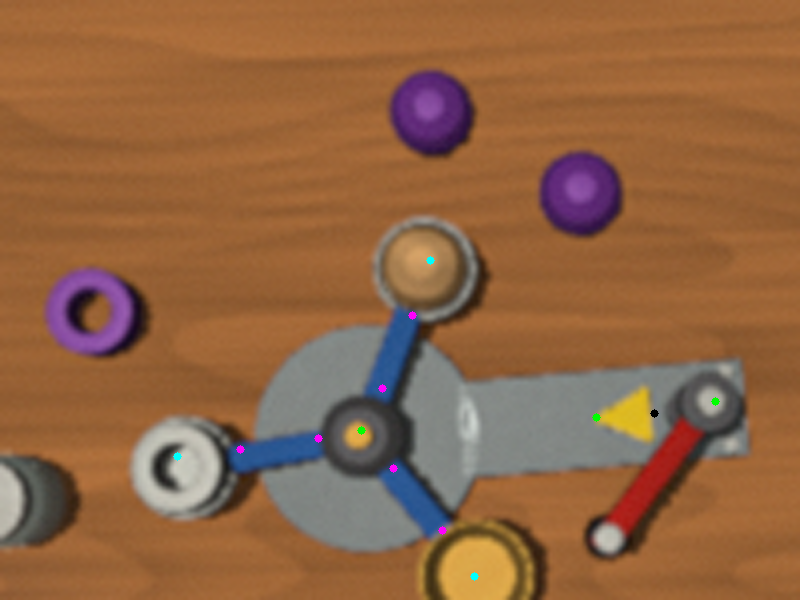

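jog_arm(
  translation=[
    [22,35,0],
    [44,70,0],
    [66,105,0],
    [88,140,0],
    [110,175,0],
    [132,210,0],
    [154,245,0],
    [176,280,0],
    [198,315,0],
    [220,350,0],
    [242,385,0],
    [264,420,0],
  ],
  turn=[0,0,0,0,0,0,0,0,0,0,0,0],
  grip=0,
)

```text
clock: 2.35
position: [0.4319, -0.1804, 0.2318]
ee_rot: [0.991, 0.135, 0.0, 0.001]
ft_force: [1.3, -1.7, 0.5]
grip_width: 0.0
```

The crop confirms the choice. The hub is at (360,432), and the wedge and post fit the overlay. The spokes sit about 2° further anticlockwise than drawn, so the bowl needs about +54°.

jog_arm(
  translation=[
    [16,34,0],
    [33,68,0],
    [50,102,0],
    [66,136,0],
    [82,170,0],
    [99,204,0],
    [115,238,0],
    [132,272,0],
    [148,306,0],
    [165,339,0],
    [165,339,0],
    [165,339,0],
  ],
  turn=[0,0,0,0,0,0,-2,-4,-6,-6,-6,-6],
)

```text
clock: 3.35
position: [0.5966, 0.1613, 0.2311]
ee_rot: [0.996, 0.085, -0.0, -0.0]
ft_force: [0.5, -0.4, 0.8]
grip_width: -0.003
```

jog_arm(
  translation=[
    [0,0,-30],
    [0,0,-60],
    [0,0,-90],
    [0,0,-120],
    [0,0,-145],
  ],
  turn=[0,0,0,0,0],
)

```text
clock: 3.77
position: [0.5962, 0.1589, 0.0843]
ee_rot: [0.996, 0.084, -0.001, 0.0]
ft_force: [0.4, 0.5, -0.3]
grip_width: 0.002
```

```bash
python3 - <<'E'
from h import *
print(manip.get_obs()["position"])
p=manip.camera("top");f=p["frame"][:,:,::-1]
q=manip.camera("scene");g=q["frame"][:,:,::-1]
a=cv2.resize(f[110:260,130:330],None,fx=2,fy=2);b=cv2.resize(g[140:290,200:400],None,fx=2,fy=2)
cv2.imwrite("pics/pre.png",np.hstack([a,b]))
find(p,["bowl","hub_top"]);print(proj(p,[*manip.get_obs()["position"]]))
E
```

```text
[0.59623102 0.1588705  0.0842627 ]
bowl 0.6 [239. 234.] [0.4774 0.0293]
hub_top 0.95 [211. 198.] [0.5692 0.0957]
[183.54337477 186.69360045]
```

View pics/pre.png

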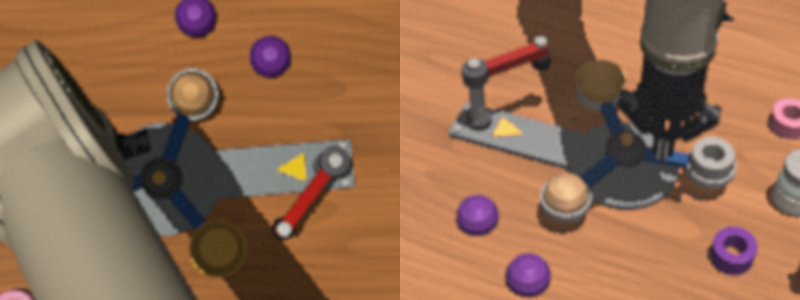

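```bash
python3 - <<'E'
from h import *
print(np.round(manip.get_obs()["joint_pos"],2))
q=manip.camera("scene");g=q["frame"][:,:,::-1]
x=manip.get_obs()["position"]
b=cv2.resize(g[150:250,270:400],None,fx=6,fy=6,interpolation=cv2.INTER_CUBIC)
for dz in (0,.02,.04,.06,.08):
  for dy in(-.05,0,.05):
    u=(proj(q,x+[0,dy,dz])-[270,150]+.5)*6;cv2.circle(b,tuple(int(v) for v in u),3,(0,255,0),-1)
cv2.imwrite("pics/zoom.png",b)
E
```

```text
[ 0.19  0.53 -0.68  1.61  0.36  1.13 -1.99]
```

View pics/zoom.png

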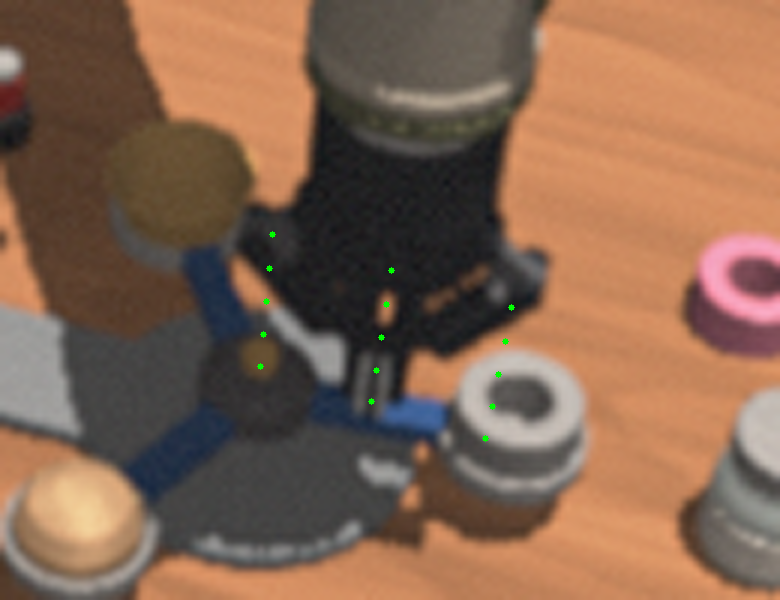

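The knuckle linkages flare outward towards the collar, so I'll turn the tool 90° to put the jaw line tangential and clear of the pieces and hub.

jog_arm(
  translation=[
    [0,0,0],
    [0,0,0],
    [0,0,0],
    [0,0,0],
    [2,0,0],
    [2,0,0],
    [4,0,0],
    [4,0,0],
    [6,0,0],
    [6,0,0],
    [6,0,0],
    [6,0,0],
  ],
  turn=[-7,-14,-21,-28,-35,-42,-49,-56,-63,-70,-77,-84],
)

```text
clock: 5.02
position: [0.602, 0.1601, 0.0852]
ee_rot: [0.897, -0.443, -0.01, 0.007]
ft_force: [-0.0, 0.4, -1.9]
grip_width: -0.001
```

jog_arm(
  translation=[
    [0,0,-10],
    [0,0,-20],
    [0,0,-30],
    [0,0,-40],
    [0,0,-50],
    [0,0,-60],
    [0,0,-60],
  ],
  turn=[-6,-6,-6,-6,-6,-6,-6],
)

```text
clock: 5.6
position: [0.6008, 0.1597, 0.0231]
ee_rot: [0.872, -0.489, -0.012, 0.007]
ft_force: [0.4, 1.1, 0.1]
grip_width: -0.002
```

```bash
python3 - <<'E'
from h import *
o=manip.get_obs();print(np.round(o["joint_pos"],2),o["position"],o["ft_force"],o["ee_rot"])
x=o["position"];C=np.array([.5705,.098])
# planned tool path: along .055, behind d0 -> wheel angle a
a0=99
for a in [99,103,108,115,120,125,130,135,140,145,150,153]:
    t=np.radians(a);u=np.array([np.cos(t),np.sin(t)]);n=np.array([-u[1],u[0]])
    T=C+.055*u-(.009+.0145)*n
    print(a,np.round((T-x[:2])*1000,1))
E
```

```text
[-0.87  0.64  0.72  1.68 -0.49  1.04 -2.57] [0.60083702 0.15972787 0.02306748] [0.44465973 1.1383379  0.13530877] [ 0.87219222 -0.48897304 -0.01184334  0.00676936]
99 [-15.7  -3.7]
103 [-19.8  -2.9]
108 [-25.   -2.2]
115 [-32.3  -1.9]
120 [-37.5  -2.3]
125 [-42.6  -3.2]
130 [-47.7  -4.5]
135 [-52.6  -6.2]
140 [-57.4  -8.4]
145 [-61.9 -10.9]
150 [-66.2 -13.9]
153 [-68.7 -15.8]
```

The wrist neared joint 7's limit (-2.57), so the jaw line is 22° off, which is acceptable. Positive turns bring it back as the wheel turns. Now a gentle push.

jog_arm(
  translation=[
    [-3,0,0],
    [-6,0,0],
    [-9,0,0],
    [-12,-1,0],
    [-15,-1,0],
    [-18,-1,0],
    [-21,-2,0],
    [-24,-2,0],
    [-27,-2,0],
    [-30,-2,0],
    [-33,-2,0],
    [-36,-2,0],
  ],
  turn=[0,0,0,1,2,3,4,5,6,7,8,9],
)

```text
clock: 6.6
position: [0.5649, 0.1573, 0.0233]
ee_rot: [0.908, -0.418, -0.011, 0.008]
ft_force: [3.4, -0.5, 2.0]
grip_width: -0.0
```

```bash
python3 - <<'E'
from h import *
o=manip.get_obs();print(np.round(o["joint_pos"],2),o["position"],o["ft_force"],o["ee_rot"])
p=manip.camera("top");find(p,["bowl","collar","former","hub_top"]);f=p["frame"][:,:,::-1]
q=manip.camera("scene");find(q,["bowl","collar","former"]);g=q["frame"][:,:,::-1]
a=cv2.resize(f[110:260,130:330],None,fx=2,fy=2);b=cv2.resize(g[140:290,200:400],None,fx=2,fy=2)
cv2.imwrite("pics/p1.png",np.hstack([a,b]))
E
```

```text
[-0.91  0.57  0.72  1.78 -0.44  0.99 -2.45] [0.56493764 0.15731395 0.02334453] [ 3.38750865 -0.45850179  2.00981283] [ 0.90819467 -0.41833714 -0.01083404  0.00768832]
bowl 0.74 [246. 221.] [0.5097 0.0102]
collar 0.53 [146. 168.] [0.6513 0.2658]
former 0.69 [297. 187.] [ 0.5937 -0.1228]
former 0.68 [265. 138.] [ 0.7215 -0.042 ]
former 0.63 [229. 117.] [0.7785 0.0506]
hub_top 0.8 [209. 201.] [0.562  0.1015]
bowl 0.6 [286. 189.] [5.06e-01 5.00e-04]
collar 0.72 [366. 269.] [0.6785 0.282 ]
collar 0.63 [355. 208.] [0.4982 0.1999]
collar 0.57 [393. 203.] [0.4367 0.292 ]
former 0.93 [264. 277.] [0.7979 0.0636]
former 0.92 [300. 245.] [0.6762 0.1075]
former 0.76 [235. 251.] [ 0.7567 -0.0336]
```

View pics/p1.png

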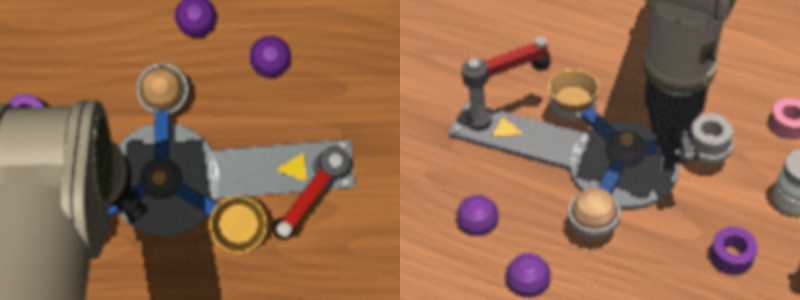

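The wheel turned about 20° anticlockwise. The bowl is now at crop (240,223), with about 35° to go. I'll push another 28° or so along the arc.

jog_arm(
  translation=[
    [-2,0,0],
    [-5,-1,0],
    [-7,-1,0],
    [-9,-2,0],
    [-12,-2,0],
    [-14,-3,0],
    [-16,-4,0],
    [-18,-5,0],
    [-21,-6,0],
    [-23,-7,0],
    [-25,-8,0],
    [-27,-10,0],
  ],
  turn=[2,5,7,9,12,14,16,19,21,23,26,28],
)

```text
clock: 8.05
position: [0.5382, 0.1486, 0.0231]
ee_rot: [0.983, -0.185, -0.009, 0.01]
ft_force: [2.5, 4.4, -0.6]
grip_width: -0.001
```

```bash
cat >> h.py <<'E'
def mid(p,n,z,zs=None):
    for r in manip.outline_of(p,n)[:3]:
        e=r["extent"];m=np.argwhere(r["mask"])[:,::-1];c=cv2.minEnclosingCircle(m.astype(np.float32))[0]
        print("mask",n,round(r["confidence"],2),np.round(c),np.round(at_z(p,c,z),4))
E
python3 - <<'E'
from h import *
o=manip.get_obs();print(o["position"],o["ft_force"])
p=manip.camera("top");find(p,["bowl","hub_top","station"]);mid(p,"bowl",.06);mid(p,"former",.05)
q=manip.camera("scene");find(q,["bowl","station"]);mid(q,"former",.05)
# self-made bowl centre: brass colour
h=cv2.cvtColor(p["frame"],cv2.COLOR_RGB2HSV)
E
```

```text
[0.5382041  0.14857649 0.02309982] [ 2.52952165  4.40582355 -0.57738883]
bowl 0.92 [253. 201.] [ 0.5603 -0.0074]
hub_top 0.67 [209. 196.] [0.5748 0.1023]
hub_top 0.2 [254. 202.] [ 0.5573 -0.0102]
station 0.95 [256. 194.] [ 0.5766 -0.0149]
mask bowl 0.91 [255. 200.] [ 0.5628 -0.0134]
mask former 0.94 [228. 118.] [0.7733 0.0517]
mask former 0.7 [189. 159.] [0.6687 0.1527]
mask former 0.68 [265. 138.] [ 0.7188 -0.042 ]
bowl 0.9 [272. 200.] [ 0.5619 -0.0176]
station 0.82 [270. 202.] [ 0.5694 -0.0208]
station 0.28 [346. 193.] [0.4534 0.16  ]
mask former 0.67 [264. 277.] [0.8065 0.0688]
mask former 0.55 [238. 247.] [ 0.7518 -0.0265]
mask former 0.54 [320. 248.] [0.6726 0.1603]
```

About 14 mm (7°) remains.

jog_arm(
  translation=[
    [-2,-1,0],
    [-3,-2,0],
    [-4,-3,0],
    [-6,-4,0],
    [-6,-4,0],
    [-6,-4,0],
  ],
  turn=[2,4,5,7,7,7],
)

```text
clock: 9.05
position: [0.5316, 0.1434, 0.0229]
ee_rot: [0.992, -0.128, -0.009, 0.011]
ft_force: [0.3, 1.0, 0.3]
grip_width: -0.004
```

```bash
python3 - <<'E'
from h import *
o=manip.get_obs();print(o["position"],o["ft_force"])
p=manip.camera("top");find(p,["bowl","hub_top","station","pivot","foot"]);mid(p,"bowl",.06)
q=manip.camera("scene");find(q,["bowl","station","pivot"])
f=p["frame"][:,:,::-1];x0,y0,s=190,150,6
g=cv2.resize(f[y0:y0+90,x0:x0+130],None,fx=s,fy=s,interpolation=cv2.INTER_CUBIC)
C=np.array([.5705,.098])
d=np.array([.0105,-.2145]);d/=np.linalg.norm(d)
ring=[[*(C+.115*d+.036*np.array([np.cos(t),np.sin(t)])),.065] for t in np.arange(0,6.28,.3)]
for X in ring+[[*(C+.115*d),.036],[*C,.062],[*(C+.149*d),.012],[*(C+.187*d),.012],[*(C+.215*d),.128]]:
    u=(proj(p,X)-[x0,y0]+.5)*s;cv2.circle(g,tuple(int(v) for v in u),3,(0,255,0),-1)
cv2.imwrite("pics/st.png",g)
E
```

```text
[0.53164315 0.14338692 0.02285902] [0.32222825 0.98952268 0.33512131]
bowl 0.69 [255. 192.] [ 0.5839 -0.013 ]
hub_top 0.8 [210. 196.] [0.5735 0.0986]
station 0.87 [257. 194.] [ 0.5781 -0.018 ]
pivot 0.71 [190. 238.] [0.4724 0.1423]
pivot 0.55 [296. 186.] [ 0.5912 -0.1108]
foot 0.82 [274. 222.] [ 0.5052 -0.0575]
foot 0.29 [294. 189.] [ 0.5871 -0.1095]
mask bowl 0.86 [255. 193.] [ 0.5784 -0.0129]
bowl 0.61 [274. 204.] [ 0.5721 -0.0092]
station 0.58 [273. 204.] [ 0.5748 -0.0107]
pivot 0.76 [234. 176.] [ 0.5828 -0.1207]
```

View pics/st.png

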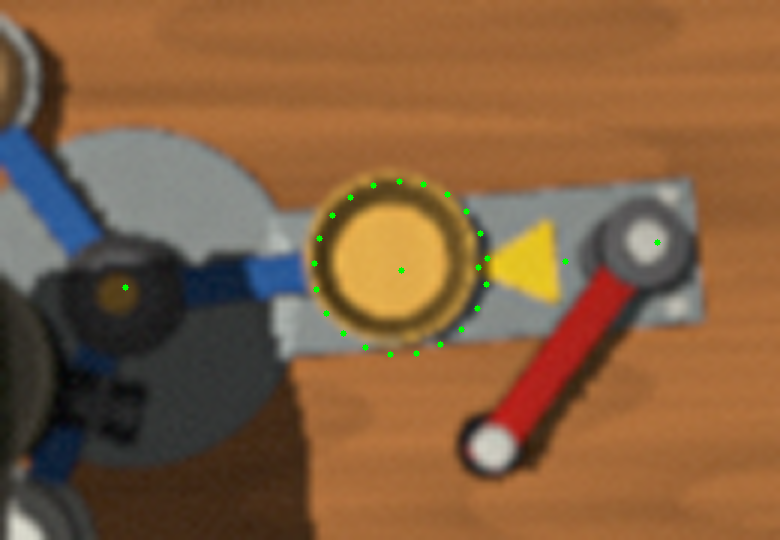

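The bowl, at crop (393,262), is about 3–4 mm past the hub–post line, within the 12 mm tolerance, and the arm is still parked. Next I back off, lift and go to the outer side of the red arm.

jog_arm(
  translation=[
    [3,5,0],
    [6,10,0],
    [6,10,0],
    [6,10,20],
    [6,10,50],
    [6,10,85],
    [6,10,120],
    [6,10,155],
    [6,10,180],
    [6,10,180],
  ],
  turn=[0,0,0,0,0,0,0,0,0,0],
)

```text
clock: 10.43
position: [0.5402, 0.1542, 0.2082]
ee_rot: [0.992, -0.127, -0.005, 0.009]
ft_force: [0.9, 0.4, -0.6]
grip_width: -0.002
```

jog_arm(
  translation=[
    [-3,-25,0],
    [-7,-50,0],
    [-10,-75,0],
    [-14,-100,0],
    [-17,-125,0],
    [-20,-150,0],
    [-24,-175,0],
    [-27,-200,0],
    [-31,-225,0],
    [-35,-250,0],
    [-38,-279,0],
    [-38,-279,0],
  ],
  turn=[6,12,18,24,30,36,42,48,54,60,66,69],
)

```text
clock: 11.43
position: [0.5008, -0.1308, 0.2082]
ee_rot: [0.889, 0.457, 0.0, 0.011]
ft_force: [-0.9, -0.5, -1.2]
grip_width: 0.001
```

```bash
python3 - <<'E'
from h import *
o=manip.get_obs();print(np.round(o["joint_pos"],2),o["position"],o["ee_rot"],o["ft_force"])
p=manip.camera("scene");find(p,["bowl","foot","bar_mid","pivot"]);g=p["frame"][:,:,::-1]
b=cv2.resize(g[90:270,190:390],None,fx=3,fy=3,interpolation=cv2.INTER_CUBIC)
P=np.array([.582,-.112]);x=o["position"]
for X in [[*P,.128],[*(P+.1*np.array([-.815,.58])),.118],[x[0],x[1],.098]]:
    u=(proj(p,X)-[190,90]+.5)*3;cv2.circle(b,tuple(int(v) for v in u),3,(0,255,0),-1)
cv2.imwrite("pics/arm0.png",b)
E
```

```text
[-0.57  0.1   0.78  1.82 -0.06  1.23 -0.4 ] [ 0.50080177 -0.13076365  0.20824705] [8.89498785e-01 4.56804039e-01 2.67885563e-04 1.10412370e-02] [-0.87219076 -0.46697438 -1.20887687]
bowl 0.96 [272. 205.] [ 0.5769 -0.0118]
foot 0.87 [270. 171.] [ 0.499  -0.0513]
bar_mid 0.8 [252. 171.] [ 0.5475 -0.0843]
bar_mid 0.27 [270. 202.] [0.6316 0.0061]
pivot 0.92 [235. 179.] [ 0.5911 -0.1128]
```

View pics/arm0.png

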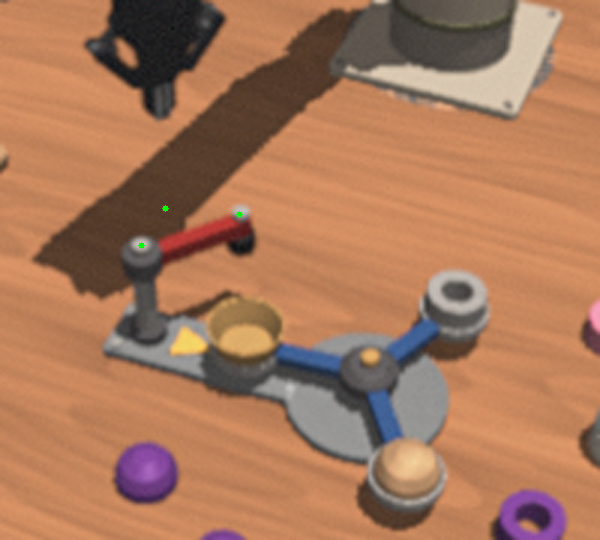

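The post, arm-tip and tool overlays all fit: post at crop (141,245), arm tip at (239,213). I'll descend to arm height and push.

jog_arm(
  translation=[
    [0,0,-25],
    [0,0,-50],
    [0,0,-75],
    [0,0,-100],
    [0,0,-110],
    [0,0,-110],
  ],
  turn=[0,0,0,0,0,0],
)

```text
clock: 12.18
position: [0.501, -0.1226, 0.0959]
ee_rot: [0.889, 0.457, -0.002, 0.009]
ft_force: [-0.1, 0.1, -0.3]
grip_width: -0.007
```

jog_arm(
  translation=[
    [6,10,0],
    [11,20,0],
    [16,29,0],
    [19,35,0],
    [22,39,0],
    [24,43,0],
    [26,47,0],
    [28,50,0],
    [30,54,0],
    [32,57,0],
    [34,60,0],
    [36,63,0],
  ],
  turn=[0,0,0,0,-3,-6,-10,-13,-16,-20,-23,-26],
)

```text
clock: 13.18
position: [0.5376, -0.0589, 0.0965]
ee_rot: [0.97, 0.244, -0.003, 0.009]
ft_force: [-0.4, -1.5, 0.3]
grip_width: -0.001
```

```bash
python3 - <<'E'
from h import *
o=manip.get_obs();print(o["position"],o["ee_rot"],o["ft_force"])
p=manip.camera("scene");find(p,["bowl","foot","bar_mid"])
p=manip.camera("top");find(p,["bowl","foot"]);mid(p,"bowl",.06)
E
```

```text
[ 0.5376408  -0.05892135  0.0964983 ] [ 0.96966694  0.24424679 -0.00330594  0.00886606] [-0.37657526 -1.50603162  0.32151834]
bowl 0.93 [274. 204.] [ 0.5721 -0.0092]
bowl 0.72 [310. 223.] [0.5962 0.1067]
foot 0.77 [274. 188.] [ 0.5536 -0.0181]
bar_mid 0.66 [260. 177.] [ 0.5603 -0.0544]
bar_mid 0.63 [269. 203.] [0.6361 0.0059]
bar_mid 0.45 [397. 241.] [0.6255 0.3315]
bowl 0.51 [254. 196.] [ 0.5736 -0.0097]
bowl 0.22 [124. 215.] [0.5315 0.3243]
mask bowl 0.27 [102. 166.] [0.655  0.3678]
```

jog_arm(
  translation=[
    [2,1,0],
    [4,1,0],
    [6,2,0],
    [8,2,0],
    [10,3,0],
    [12,3,0],
    [14,4,0],
    [16,4,0],
    [17,4,0],
    [17,4,0],
  ],
  turn=[-2,-5,-7,-10,-12,-15,-18,-20,-21,-21],
)

```text
clock: 14.42
position: [0.5541, -0.0556, 0.096]
ee_rot: [0.998, 0.065, -0.005, 0.008]
ft_force: [-0.9, 0.7, -1.0]
grip_width: 0.002
```

```bash
python3 - <<'E'
from h import *
o=manip.get_obs();print(o["position"],o["ee_rot"],o["ft_force"])
p=manip.camera("scene");find(p,["bowl","foot","bar_mid"]);g=p["frame"][:,:,::-1]
b=cv2.resize(g[140:250,210:330],None,fx=5,fy=5,interpolation=cv2.INTER_CUBIC)
P=np.array([.582,-.112])
for k,a in enumerate((102,97,92)):
    t=np.radians(a);u=(proj(p,[*(P+.1*np.array([np.cos(t),np.sin(t)])),.118])-[210,140]+.5)*5
    cv2.circle(b,tuple(int(v) for v in u),3,[(255,0,0),(0,255,255),(0,255,0)][k],-1)
u=(proj(p,[.577,-.0125,.065])-[210,140]+.5)*5;cv2.circle(b,tuple(int(v) for v in u),3,(255,0,255),-1)
cv2.imwrite("pics/arm1.png",b)
E
```

```text
[ 0.5540612  -0.05561058  0.09595783] [ 0.99784574  0.06492084 -0.00512165  0.0079326 ] [-0.85238628  0.69451496 -1.026233  ]
bowl 0.75 [272. 204.] [ 0.577  -0.0139]
foot 0.91 [274. 193.] [ 0.5717 -0.0072]
bar_mid 0.96 [256. 182.] [ 0.5798 -0.0564]
```

View pics/arm1.png

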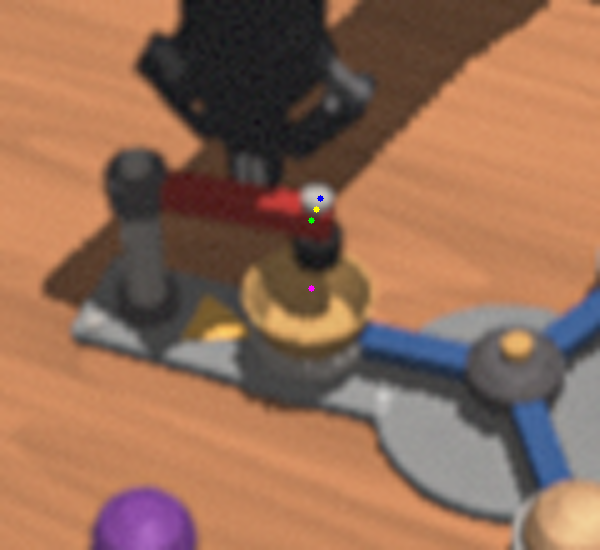

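The arm is at about 102° and needs about 92°, so 10° more.

jog_arm(
  translation=[
    [2,0,0],
    [4,0,0],
    [6,0,0],
    [8,0,0],
    [10,0,0],
    [11,0,0],
    [11,0,0],
    [11,0,0],
  ],
  turn=[-2,-4,-6,-8,-9,-9,-9,-9],
)

```text
clock: 15.28
position: [0.5652, -0.056, 0.0962]
ee_rot: [1.0, -0.013, -0.005, 0.008]
ft_force: [-0.7, 0.6, -0.7]
grip_width: -0.004
```

jog_arm(
  translation=[
    [-6,0,0],
    [-15,0,0],
    [-30,0,0],
    [-50,0,0],
    [-75,0,20],
    [-95,-10,50],
    [-110,-35,85],
    [-110,-60,120],
    [-110,-90,150],
    [-110,-120,160],
    [-110,-120,160],
  ],
  turn=[0,0,0,0,0,0,0,0,0,0,0],
)

```text
clock: 16.2
position: [0.4549, -0.1826, 0.2591]
ee_rot: [1.0, -0.016, -0.002, 0.007]
ft_force: [-0.5, -0.7, -0.5]
grip_width: -0.0
```

```bash
python3 - <<'E'
from h import *
o=manip.get_obs();print(o["clock"],o["position"],o["ft_force"])
p=manip.camera("scene");find(p,["bowl","foot","bar_mid"]);g=p["frame"][:,:,::-1]
q=manip.camera("top");find(q,["bowl","foot","pivot"]);f=q["frame"][:,:,::-1]
b=cv2.resize(g[140:250,210:320],None,fx=4,fy=4,interpolation=cv2.INTER_CUBIC)
c=cv2.resize(f[150:260,200:290],None,fx=4,fy=4,interpolation=cv2.INTER_CUBIC)
P=np.array([.582,-.112])
for k,a in enumerate((97,92,87)):
    t=np.radians(a);X=[*(P+.1*np.array([np.cos(t),np.sin(t)])),.118]
    for pp,im,off in((p,b,[210,140]),(q,c,[200,150])):
        u=(proj(pp,X)-off+.5)*4;cv2.circle(im,tuple(int(v) for v in u),2,[(255,0,0),(0,255,255),(0,255,0)][k],-1)
cv2.imwrite("pics/end.png",np.hstack([b,c]))
E
```

```text
16.2 [ 0.45492455 -0.18256161  0.25905253] [-0.45990156 -0.67256543 -0.48664867]
bowl 0.92 [273. 206.] [ 0.5818 -0.0084]
foot 0.68 [272. 196.] [ 0.586  -0.0087]
bar_mid 0.56 [257. 184.] [ 0.5862 -0.0505]
bowl 0.74 [255. 190.] [ 0.5877 -0.0141]
bowl 0.67 [210. 198.] [0.5713 0.1022]
foot 0.6 [257. 190.] [ 0.5857 -0.019 ]
pivot 0.85 [296. 190.] [ 0.5822 -0.1111]
```

View pics/end.png

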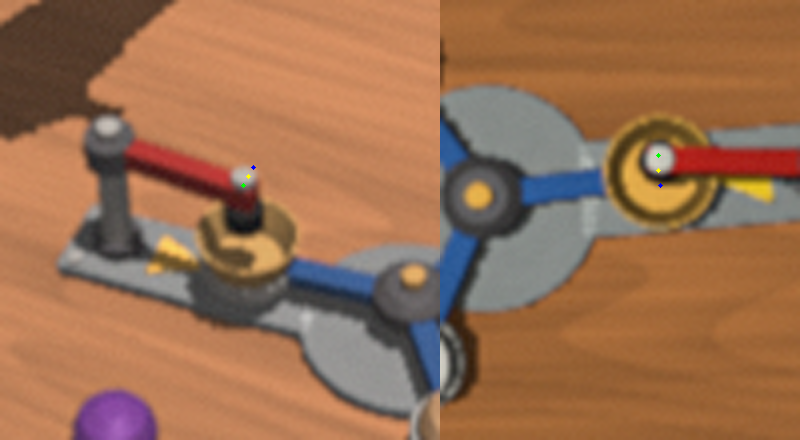

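```bash
python3 - <<'E'
from h import *
p=manip.camera("scene");q=manip.camera("top")
print("top tip",at_z(q,[254.25,189.],.119),"rim",at_z(q,[254.5,192.75],.065),"hub",at_z(q,[209.,198.25],.062))
print("scene tip",at_z(p,[243/4+209.5,176/4+139.5],.119),"rim",at_z(p,[247/4+209.5,240/4+139.5],.065),"hub",at_z(p,[413/4+209.5,273/4+139.5],.062))
E
```

```text
top tip [ 0.58593794 -0.01232982] rim [ 0.57971566 -0.01238987] hub [0.56841739 0.10167795]
scene tip [ 0.58040771 -0.01534523] rim [ 0.58552193 -0.01062474] hub [0.56629255 0.10070305]
```

```bash
python3 -c "
from workcell import manip
print(manip.hand_in())"
```

```text
the job is handed in; nothing more can be done
None
```

I turned the wheel about 55° anticlockwise with a closed fingertip on the collar's spoke, so the brass bowl stands at the yellow wedge. The red arm was still parked at that point. I then backed off, pushed the red arm round from its outer side until the foot was over the bowl, pulled clear, and handed in at about 16 s. No verdict was reported.

**Forces:** the wrist force at the end of each move stayed at about 5 N or less. Nothing was gripped.

**Bowl at the station:** about 3–5 mm past it by most readings. My rough reading of the final scene picture gave up to about 8 mm, probably from reading the rim centre too low. The limit is 12 mm.

**Foot over the bowl's centre:** the two cameras disagreed on direction. The top view put it 6 mm to one side and the scene view about 7 mm to the other; the limit is 14 mm.

**Pieces:** the former and collar looked upright in their cradles when last fully in view, before the arm push, and the bowl still does in the final picture. I did not check the hammer, jar or copper bar again at the end, but the fingertip never went down near them.

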